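# Set the locking selector on a crowded test console

### The job

Ready the test console for the next solenoid: its push-to-turn locking selector (the long bar handle on the raised steel collar) stands with its nose to the left; push it in and turn it clockwise half a turn, past its middle position, to its last position with the nose to the right, then let it spring fully out so that it locks there; never wrench it round while it is locked. The knobs next to it are already set: do not touch them, and leave everything else on the bench where it lies.

Things in the scene. Friction and masses are not known exactly. Their poses are not given: they have to be found in the camera images.
- selector_grip (a point): Grip point of the locking selector: the longest bar handle of the row, black, 70 mm long, 14 mm wide, parallel sides, a white line towards its pointed nose. Point on the turning axis, 14 mm below the bar's top, 24 mm above its lower edge, 50 mm above the panel when out. z: turning axis, out of the panel (30 degrees from vertical, towards the robot); x: along the bar to the nose. Moves with the handle.
- selector_unit: Place of the locking selector in the row, any of the five. The only control with a raised round steel collar (58 mm across, 18 mm high) under its handle. Neighbours may begin 41 mm left and right of its axis: no room there for a wide-open gripper. Fixed; origin: panel face on its turning axis; z is straight up, not along that axis.
- selector (a joint): Turn of the selector (rad), growing clockwise facing the panel. 0: first position, nose left along the row; pi/2: middle, nose up the slope; pi: last, nose right, end stop just past it. In each position, when out, it is locked with 0.07 rad of play either way; pushed in it turns against 0.1 to 0.15 Nm. Let go between positions, it stays where it is, pushed in 6 mm.
- selector_press (a joint): How far the selector is pushed in along its axis (m): 0 out, 0.0085 fully in against a firm stop. A spring pushes it out with 6 N when out, 11 N when fully in. The lock is free from 0.0065 on. Let go in a position it springs out to 0 and locks, between positions only to about 0.006.
- console: Grey test console, fixed, 310 mm deep (x, to its back), 440 mm wide; front edge 35 mm high, then an aluminium panel rising away from the robot at 30 degrees for 300 mm, then a flat top at 185 mm. Origin under its middle. Five controls in a row, 66 mm apart, 125 mm up the slope; 75 mm and more above and below the row meters, lamps and binding posts, at most 20 mm high.
- switch_a_unit: First short-handled rotary switch: black bar handle only 46 mm long, 12 mm wide, top 48 mm above the panel, pointing within 60 degrees of up the slope. A neighbour, not to be touched. Fixed; origin: panel face on its turning axis; z is straight up, not along that axis.
- switch_b_unit: Second short-handled rotary switch: black bar handle only 46 mm long, 12 mm wide, top 48 mm above the panel, pointing within 60 degrees of up the slope. A neighbour, not to be touched. Fixed; origin: panel face on its turning axis; z is straight up, not along that axis.
- rheostat_a_unit: First round fluted black rheostat knob, 49 mm across its skirt, top 42 mm above the panel, on a 62 mm wide plate. A neighbour, not to be touched. Fixed; origin: panel face on its turning axis; z is straight up, not along that axis.
- rheostat_b_unit: Second round fluted black rheostat knob, 49 mm across its skirt, top 42 mm above the panel, on a 62 mm wide plate. A neighbour, not to be touched. Fixed; origin: panel face on its turning axis; z is straight up, not along that axis.
- return_spring: Bystander: coil spring lying on its side, 92 mm long, 39 mm across, steel; on the table in front of the console; origin under its middle.
- screwdriver: Bystander: screwdriver with a black handle, 190 mm long, 26 mm high, lying on the table along the console's front edge; origin under its middle.
- latch_lever: Bystander: flat bent steel latch lever, about 100 mm long, 36 mm high at its upturned end, on the table in front of the console; origin under its middle.
- terminal_block: Bystander: blue terminal block 30 x 72 x 22 mm, lying on the flat top of the console behind the sloping panel; origin under its middle.
- spare_solenoid: Bystander: open-frame solenoid with a yellow coil, about 100 mm long, 46 mm high, on the table to the left of the console (+y side); origin under its frame.
- small_driver: Bystander: screwdriver with a red handle, 150 mm long, on the table to the right of the console (-y side); origin under its middle.
- angle_bracket: Bystander: steel angle bracket 44 x 60 x 50 mm high, on the table front left; origin at the foot of its upright flange.
- parts_tray: Bystander: grey plastic tray 130 x 190 x 35 mm with steel plungers in it, on the table front right; origin under its middle.

How it is judged (in metres and radians):
At the end, for the whole second after the job is handed in: The selector is in its last position (joint above 2.98 rad, 0.16 short of pi), sprung out and locked (pushed in by less than 1.5 mm), and at rest (value of joint selector above 2.98 rad and value of joint selector_press below 0.0015 m and velocity of joint selector between -0.05 and 0.05 rad/s); the robot touches nothing.
It fails at once if the selector is wrenched out of a locked position without being pushed in (value of joint selector_press below 0.004 m and (value of joint selector between 0.2 and 1.37 rad or value of joint selector between 1.77 and 2.94 rad)).
It fails at once if a neighbouring control is touched (more than 1 N) (contact force between any of switch_a_unit, rheostat_a_unit, switch_b_unit, rheostat_b_unit and anything else above 1 N).
It fails at once if something lying on the bench or console is moved by more than 15 mm (distance of any of return_spring, screwdriver, latch_lever, terminal_block, spare_solenoid, small_driver, angle_bracket, parts_tray from where it was at the start of the episode above 0.015 m).
It also fails if it takes over 61 s, if anything falls off the work surface, if the arm or the gripper's body presses on something with over 40 N, if the wrist force passes 120 N, or if a joint passes its speed limit or range.

### The arm

A 6-joint arm with a two-finger parallel gripper is mounted at the origin on the work surface. World frame = base frame: x ahead of the robot, y to its left, z up, the work surface at z = 0. Lengths are in mm, angles in rad, forces in N, time in s.
With the tool pointing down it reaches from about 350 to 875 mm from the base axis. Payload 4.2 kg.
Tool frame: the origin (TCP) lies on the mounting face of the last link; the fingertips stand 173 mm ahead of it and the grasp point (between the pads) lies 155 mm ahead of it (tcp_to_grasp is the distance from the TCP to the grasp point, in mm); z points along the fingers, y is the direction in which the jaws open and shut (so a half turn about z gives the same grasp; the last joint's range is limited). The gripper opens to 85 mm and grips with 20 to 120 N. Pads are 22 mm wide; open, the fingers measure 114 mm over their backs; the gripper's body (76 mm by 85 mm) begins 54 mm behind the grasp point. The pads swing forward as they close: fully open they stand 13 mm farther back than shut.
Start: joints at [0.259, 0.385, 0.008, 0, -1.194, -0.259], TCP at [624.98, 0.025, 404.712] pointing down, gripper open.
Joint ranges: [-3.14, 3.14], [-1.21, 2.06], [-1.07, 1.41], [-3.16, 2.05], [-2.99, -0.16], [-3.1, 3.1]. Speed limits (rad/s): [2.79, 2.79, 3.14, 3.14, 3.14, 3.14].

### API

Orientations are given as a unit quaternion [x, y, z, w].
In Python, from bench import * gives the robot as it stands. The module is installed in compiled form; this text tells all that it offers.
- The arm moves only by the tool apply_moves, never from a script. Its arguments are lists of equal length, an entry for each row: "fingers": the closure, from 0 (fully open) to 1 (shut); "dp": the shift along the world's x, y, z in cm, a list of three; "yaw": the turn about the world's z in degrees. A call has 1 to 10 rows; each row is the pose to reach, as a shift and turn from the pose measured when the call began; what a row does not reach only later rows make up. A row lasts 1/10 s, in which the tool goes at most 50 mm and 8.59 degrees, less where a joint would pass 70% of its speed; a pose out of reach is approached as far as the arm can. A call with a gripper value outside its range is refused whole. The fingers move at their own pace and stop on an object; the grip force is fixed at half the most. Time passes only in rows, so rows that repeat a pose let the fingers close. It gives the time, the measured TCP pose, the force and the opening at its end, in the units of the state.
- read_state(): the state, without advancing time (a new reading comes with each control period).
- get_image(name): name is "scene" or "side" or "wrist"; returns a dict with "color" (420x560x3 uint8, blue, green, red), "mtx" (3x3 intrinsics, pixels), "camera_from_world" (4x4, takes a point from world to camera coordinates); the wrist camera has in their place "tool_from_camera" (4x4, takes a point from camera to tool coordinates, whose origin is the TCP and whose axes are the flange's). Camera axes: x right, y down, z forward; pixel columns grow to the right and rows downward; lengths in mm; the calibration is good to about 2 mm. The wrist camera is an equidistant fisheye: a pixel r from the principal point sees the ray r / f radians off the axis. A picture is of the moment at which its call begins: read the wrist's pose just before it. There is no depth.
- job_done(): hands the job in, once; it reports no verdict.
The state is a dict: "clock": time; "joints": joint angles; "joint_vel": joint speeds; "joint_efforts": joint torques, N m; "position": TCP position; "ee_rot": TCP orientation; "contact_force": force on the tool from outside, world axes, zero at the start; "wrist_torque": the same for the moment, N m; "gripper_width": finger opening in mm.
Only numpy, scipy, OpenCV 4.12 (cv2) and the standard library are available. Lean on these libraries where they do the work, as an engineer would, in place of code of your own. Each camera call takes 0.05 s, during which the arm holds its last target. There are 200 camera calls.

## Working session

There is one attempt and no reset: what is moved stays moved. The work goes in short steps, Python scripts to look and compute and a tool call to move; the robot and the scene stay as the last step left them, time stands still between calls to the robot, and variables do not carry over. Pictures are saved under pics/ and viewed, about 8 in all and at most 12, crops included, and the job is handed in when it is done.

Besides the shell and the picture viewer there is one more tool, called after ">>>" as name([rows], argument=value, ...), one row to a line, values as JSON. apply_moves: Moves the arm, as the interface text tells. Its arguments: {"type":"object","properties":{"fingers":{"type":"array","items":{"type":"number"}},"dp":{"type":"array","items":{"type":"array","items":{"type":"number"}}},"yaw":{"type":"array","items":{"type":"number"}}},"required":["fingers","dp","yaw"]}

```bash
mkdir -p pics
python3 - <<'E'
from bench import *
import cv2,numpy as np,pickle
s=read_state();print(s['joints'],s['position'],s['ee_rot'],s['gripper_width'],s['clock'])
d={}
for n in("scene","side","wrist"):
    g=get_image(n);d[n]=g;cv2.imwrite(f'pics/{n}0.png',g['color'])
    print(n,g['mtx'].round(1).tolist(),np.round(g.get('camera_from_world',g.get('tool_from_camera')),3).tolist())
pickle.dump(d,open('im0.pkl','wb'))
E
```

```text
[ 2.58624220e-01  3.85557223e-01  6.64668703e-03 -5.12405347e-04
 -1.19398857e+00 -2.58595758e-01] [6.24799660e+02 5.40348782e-02 4.03626944e+02] [-0.70704959  0.70716314  0.00073444 -0.00078913] 85.18323067733888 0.0
scene [[397.9, 0.0, 277.6], [0.0, 397.9, 213.2], [0.0, 0.0, 1.0]] [[-0.289, 0.957, -0.01, 196.198], [0.807, 0.238, -0.541, -348.94], [-0.516, -0.165, -0.841, 1406.528], [0.0, 0.0, 0.0, 1.0]]
side [[440.7, 0.0, 279.3], [0.0, 440.7, 204.3], [0.0, 0.0, 1.0]] [[0.761, -0.649, 0.007, -433.57], [-0.487, -0.578, -0.655, 318.478], [0.429, 0.495, -0.756, 1130.562], [0.0, 0.0, 0.0, 1.0]]
wrist [[325.2, 0.0, 277.7], [0.0, 325.2, 206.7], [0.0, 0.0, 1.0]] [[-0.0, -0.963, -0.269, 68.659], [1.0, -0.0, 0.001, -0.063], [-0.001, -0.269, 0.963, 30.348], [0.0, 0.0, 0.0, 1.0]]
```

View pics/scene0.png

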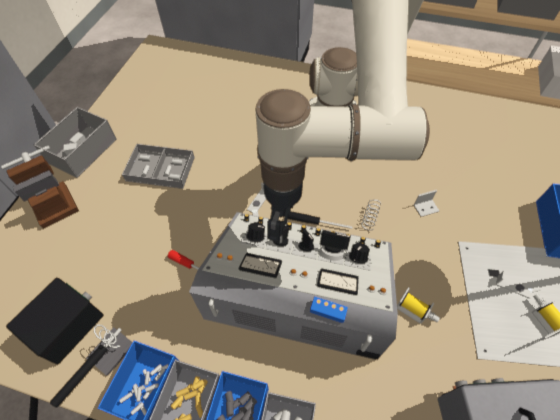

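View pics/wrist0.png

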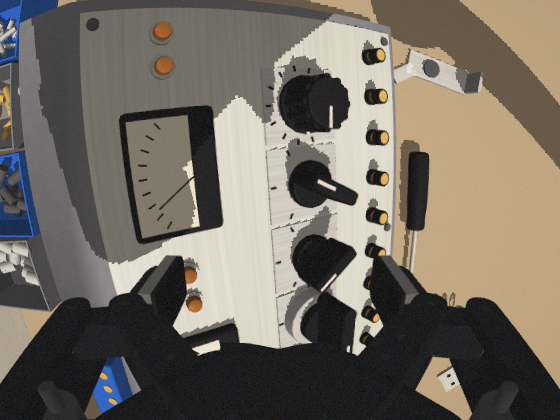

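```bash
cat > h.py <<'E'
import numpy as np,cv2
from scipy.spatial.transform import Rotation as R
def wray(g,st,uv):
    K=g['mtx'];d=(np.array(uv,float)-[K[0,2],K[1,2]])/K[0,0];t=np.linalg.norm(d)
    c=np.array([*(np.sin(t)*d/max(t,1e-9)),np.cos(t)])
    T=g['tool_from_camera'];r=R.from_quat(st['ee_rot']).as_matrix()
    return r@T[:3,3]+st['position'], r@T[:3,:3]@c
def sray(g,uv):
    M=g['camera_from_world'];K=g['mtx'];d=np.linalg.inv(K)@[*uv,1]
    return -M[:3,:3].T@M[:3,3], M[:3,:3].T@d
def atz(o,d,z): return o+d*(z-o[2])/d[2]
def wproj(g,st,P):
    T=g['tool_from_camera'];r=R.from_quat(st['ee_rot']).as_matrix()
    c=T[:3,:3].T@(r.T@(np.array(P)-st['position'])-T[:3,3]);t=np.arccos(c[2]/np.linalg.norm(c))
    return g['mtx'][:2,2]+g['mtx'][0,0]*t*c[:2]/np.linalg.norm(c[:2])
E
python3 - <<'E'
from h import *
from bench import *
import pickle;d=pickle.load(open('im0.pkl','rb'));st=read_state()
for n,uv,z in [('rheo top',(325,102),134),('lowpost',(378,56),60),('post',(379,218),60),('sel collar?',(325,325),113),('screwTL',(93,24),180),('screwR',(385,41),40),('frontedge',(393,100),35),('frontedge',(398,60),35)]:
    print(n,atz(*wray(d['wrist'],st,uv),z).round(0))
for uv,z in [((335,240),150),((256,230),138),((360,250),138)]: print(atz(*sray(d['scene'],uv),z).round(0))
E
```

```text
rheo top [590. -81. 134.]
lowpost [ 526. -134.   60.]
post [518.  31.  60.]
sel collar? [578. 125. 113.]
screwTL [ 746. -140.  180.]
screwR [ 511. -156.   40.]
frontedge [501. -92.  35.]
frontedge [ 495. -137.   35.]
[579. 117. 150.]
[600. -78. 138.]
[582. 180. 138.]
```

>>> apply_moves([
  [-1,4,0],
  [-2,8,-1],
  [-2,9,-2],
  [-2,9,-2],
  [-2,9,-2],
  [-2,9,-2],
], fingers=[0,0,0,0,0,0], yaw=[0,0,0,0,0,0])

```text
clock: 0.75
position: [605.2, 89.0, 384.2]
ee_rot: [-0.707, 0.708, 0.0, -0.0]
contact_force: [-0.2, -0.5, -0.5]
gripper_width: 85.3
```

Run:
```python
from bench import *
import cv2,pickle
st=read_state();g=get_image('wrist');s=get_image('scene');sd=get_image('side');pickle.dump((st,g,s,sd),open('im1.pkl','wb'))
print(st['position'],st['joints'],st['joint_vel'])
cv2.imwrite('pics/w1.png',cv2.resize(g['color'][60:360,150:470],None,fx=2,fy=2,interpolation=2))
x=cv2.resize(s['color'][200:290,220:410],(760,360),interpolation=2)
cv2.imwrite('pics/s1.png',x)
```

```text
[605.22561182  89.04583949 384.23537174] [ 4.10327236e-01  3.76926428e-01 -5.68378586e-02 -2.12432098e-04
 -1.13811970e+00 -4.11504378e-01] [-0.00486431 -0.00387727  0.00082662 -0.00084846  0.00180626 -0.00215377]
```

View pics/w1.png

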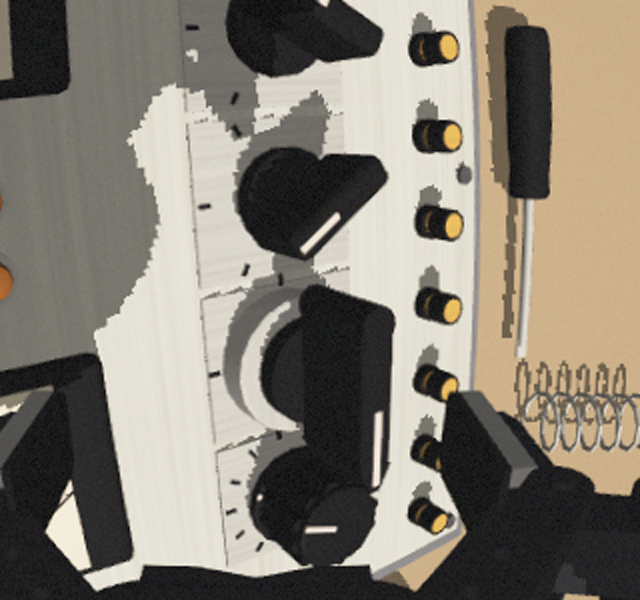

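View pics/s1.png

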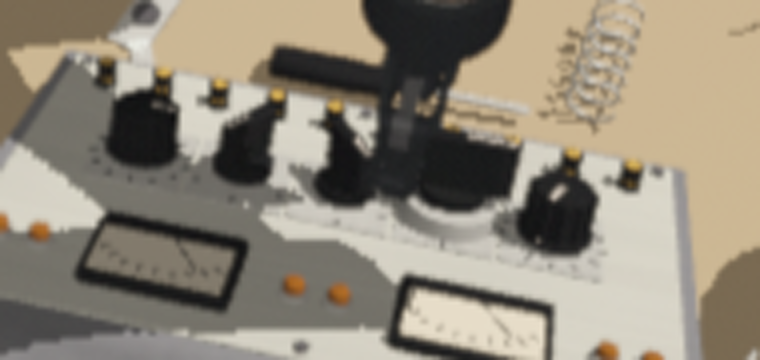

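Run:
```python
import cv2,pickle,numpy as np
st,g,s,sd=pickle.load(open('im1.pkl','rb'))
c=g['color'][190:320,260:360].astype(float)
x=np.clip((c-5)*4.5,0,255).astype(np.uint8)
a=cv2.resize(x,None,fx=4.5,fy=4.5,interpolation=2)
c=sd['color'];cv2.imwrite('pics/a.png',a)
```

```text
(no output)
```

View pics/a.png

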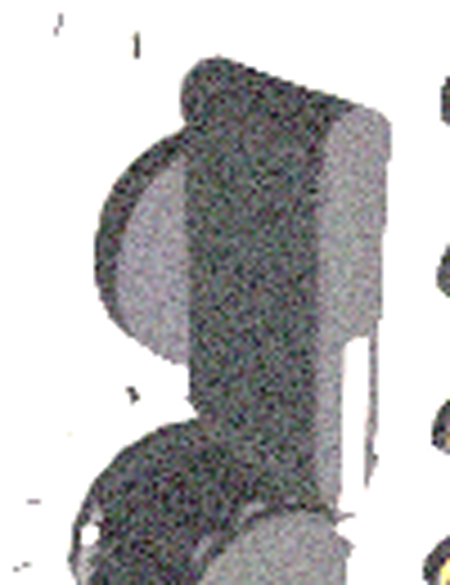

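Run:
```python
from h import *
import pickle
st,g,s,sd=pickle.load(open('im1.pkl','rb'))
def W(u,v,z,n): print(n,atz(*wray(g,st,(u,v)),z).round(1))
A=lambda u,v:(260+u/4.5,190+v/4.5)
for u,v,z,n in [(355,106,153,'tail'),(318,170,156.5,'back edge'),(317,450,156.5,'back edge'),(387,160,149.5,'front'),(378,400,149.5,'front'),(352,520,153,'nose?'),(360,340,153,'white start'),(352,510,153,'white end'),(122,265,113+12,'collar up edge')]: W(*A(u,v),z,n)
for u,v in [(447,48),(444,137),(443,223),(441,306)]: W(150+u/2,60+v/2,66,'post')
S=lambda u,v:(220+u/4,200+v/4)
# scene: two rheostat, meters
for u,v,z,n in [(143,110,134,'rheoA'),(560,190,134,'rheoB'),(452,235,100,'collar lower edge'),(70,55,35,'corner R'),(685,170,35,'corner L')]: print(n,atz(*sray(s,S(u,v)),z).round(1))
```

```text
tail [564.9  81.1 153. ]
back edge [570.5  89.7 156.5]
back edge [567.9 136.2 156.5]
front [558.8  90.7 149.5]
front [557.2 131.4 149.5]
nose? [560.5 152.  153. ]
white start [561.8 118.8 153. ]
white end [560.6 150.  153. ]
collar up edge [597.7 117.7 125. ]
post [518.8 -13.1  66. ]
post [519.6  27.6  66. ]
post [518.3  67.2  66. ]
post [516.5 107.1  66. ]
rheoA [591.5 -82.3 134. ]
rheoB [573.3 179.3 134. ]
collar lower edge [604.2 122.8 100. ]
corner R [ 508.6 -171.3   35. ]
corner L [477.5 264.2  35. ]
```

>>> apply_moves([
  [-1.5,1.5,-1],
  [-3.45,2.8,-2],
  [-3.45,2.8,-3],
  [-3.45,2.8,-4],
  [-3.45,2.8,-5],
  [-3.45,2.8,-6],
  [-3.45,2.8,-7],
  [-3.45,2.8,-7.7],
  [-3.45,2.8,-7.7],
  [-3.45,2.8,-7.7],
], fingers=[0.45,0.45,0.45,0.45,0.45,0.45,0.45,0.45,0.45,0.45], yaw=[2,3.5,3.5,3.5,3.5,3.5,3.5,3.5,3.5,3.5])

```text
clock: 1.9
position: [570.8, 117.1, 307.3]
ee_rot: [0.728, -0.686, -0.0, 0.0]
contact_force: [0.3, 0.2, 0.3]
gripper_width: 47.0
```

Run:
```python
from bench import *
import cv2,pickle,numpy as np
st=read_state();g=get_image('wrist');sd=get_image('side')
print(st['position'],st['contact_force'],st['gripper_width'])
a=cv2.resize(g['color'][100:400,130:430],(400,400),interpolation=2)
from h import *
M=sd['camera_from_world'];p=M[:3,:3]@[570,117,150]+M[:3,3];p=sd['mtx']@p;u,v=(p[:2]/p[2]).astype(int);print(u,v)
b=cv2.resize(sd['color'][v-60:v+40,u-50:u+50],(400,400),interpolation=2)
cv2.imwrite('pics/b.png',np.clip(np.hstack([a,b])*2.0,0,255).astype(np.uint8))
```

```text
[570.83874057 117.05304989 307.29176751] [0.29725387 0.22264716 0.34924766] 46.97081879760075
254 162
```

View pics/b.png

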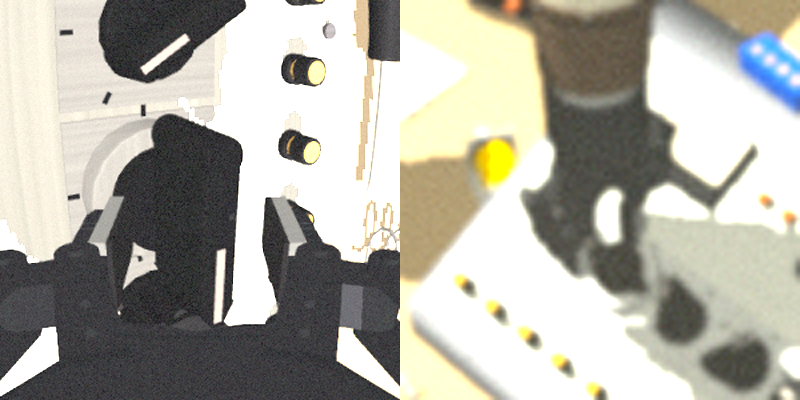

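>>> apply_moves([
  [0,0,0],
  [0,0,0],
  [0,0,0],
  [0,0,0],
  [0,0,0],
  [0,0,0],
  [0,0,0],
], fingers=[0.6,0.7,0.8,1,1,1,1], yaw=[0,0,0,0,0,0,0])

```text
clock: 2.7
position: [570.8, 117.1, 308.1]
ee_rot: [0.728, -0.686, 0.0, -0.0]
contact_force: [-4.5, -1.2, 4.5]
gripper_width: 20.0
```

>>> apply_moves([
  [0.1,0,-0.17],
  [0.2,0.01,-0.35],
  [0.3,0.02,-0.52],
  [0.38,0.02,-0.65],
  [0.43,0.03,-0.74],
  [0.45,0.03,-0.8],
  [0.45,0.03,-0.8],
  [0.45,0.03,-0.8],
], fingers=[1,1,1,1,1,1,1,1], yaw=[0,0,0,0,0,0,0,0])

```text
clock: 3.5
position: [574.6, 117.4, 302.0]
ee_rot: [0.728, -0.685, -0.0, 0.0]
contact_force: [-10.8, 0.5, 14.3]
gripper_width: 19.8
```

>>> apply_moves([
  [0.1,0,-0.17],
  [0.2,0.0,-0.35],
  [0.25,0.01,-0.43],
  [0.25,0.01,-0.43],
  [0.25,0.01,-0.43],
], fingers=[1,1,1,1,1], yaw=[0,0,0,0,0])

```text
clock: 4.0
position: [575.4, 117.5, 301.8]
ee_rot: [0.728, -0.685, -0.001, 0.002]
contact_force: [-18.2, 2.5, 25.9]
gripper_width: 20.0
```

>>> apply_moves([
  [0.2,0,-0.35],
  [0.2,0,-0.35],
  [0.2,0,-0.35],
  [0.2,0,-0.35],
  [0.2,0,-0.35],
  [0.2,0,-0.35],
  [0.2,0,-0.35],
  [0.2,0,-0.35],
  [0.2,0,-0.35],
  [0.2,0,-0.35],
], fingers=[1,1,1,1,1,1,1,1,1,1], yaw=[-2,-5,-8,-11,-14,-17,-20,-23,-25,-25])

```text
clock: 5.0
position: [575.8, 117.0, 302.3]
ee_rot: [-0.564, 0.826, 0.001, -0.004]
contact_force: [-17.4, -0.6, 24.5]
gripper_width: 19.3
```

Run:
```python
from bench import *
import cv2,numpy as np
st=read_state();g=get_image('wrist')
print(st['position'],st['contact_force'],st['wrist_torque'],st['joints'])
cv2.imwrite('pics/c.png',np.clip(cv2.resize(g['color'][80:380,120:420],(500,500),interpolation=2)*2.0,0,255).astype(np.uint8))
```

```text
[575.77885033 116.99993581 302.34762142] [-17.44489022  -0.57016589  24.52747051] [-0.28970014  4.128332    0.11864692] [ 0.47562629  0.41438444 -0.22247121 -0.00166173 -0.94162886 -0.84806926]
```

View pics/c.png

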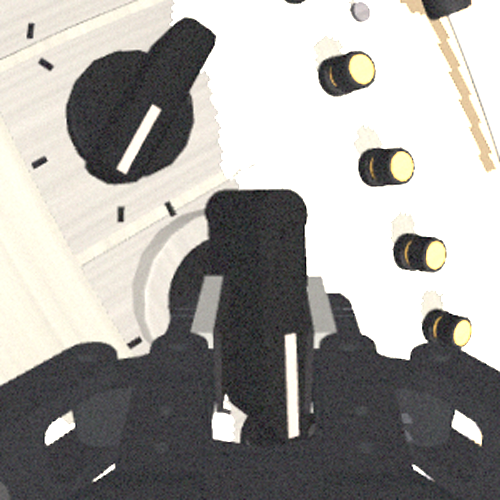

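>>> apply_moves([
  [0,0,0],
  [0,0,0],
  [0,0,0],
  [0,0,0],
  [0,0,1],
  [0,0,2.5],
  [0,0,4],
  [0,0,6],
  [0,0,6],
  [0,0,6],
], fingers=[0.45,0.45,0.45,0.45,0.45,0.45,0.45,0.45,0.45,0.45], yaw=[0,0,0,0,0,0,0,0,0,0])

```text
clock: 6.05
position: [575.8, 117.0, 362.7]
ee_rot: [-0.564, 0.826, 0.001, -0.003]
contact_force: [0.3, -0.3, -0.4]
gripper_width: 46.9
```

>>> apply_moves([
  [0,0,0],
  [0,0,0],
  [0,0,0],
  [0,0,0],
  [0,0,0],
  [0,0,0],
  [0,0,0],
  [0,0,0],
  [0,0,0],
  [0,0,0],
], fingers=[0.45,0.45,0.45,0.45,0.45,0.45,0.45,0.45,0.45,0.45], yaw=[8,16,24,32,40,48,56,64,72,80])

```text
clock: 7.05
position: [575.6, 116.9, 361.4]
ee_rot: [0.963, -0.268, 0.0, 0.004]
contact_force: [-1.1, -0.1, 0.0]
gripper_width: 46.8
```

>>> apply_moves([
  [0,0,0],
  [0,0,0],
  [0,0,0],
  [0,0,0],
  [0,0,0],
  [0,0,0],
  [0,0,0],
  [0,0,0],
  [0,0,0],
  [0,0,0],
], fingers=[0.45,0.45,0.45,0.45,0.45,0.45,0.45,0.45,0.45,0.45], yaw=[8,16,24,32,40,48,56,64,72,80])

```text
clock: 8.05
position: [575.4, 116.8, 360.0]
ee_rot: [0.909, 0.417, 0.001, 0.003]
contact_force: [0.5, -0.3, 0.5]
gripper_width: 47.0
```

Run:
```python
from bench import *
from h import *
st=read_state();m=R.from_quat(st['ee_rot']).as_matrix()
print(st['position'],st['joints'],'jaw dir deg',np.degrees(np.arctan2(m[1,1],m[0,1])),st['contact_force'])
```

```text
[575.43388479 116.81620565 360.00575213] [ 0.47718678  0.3550773  -0.15757615  0.00668676 -1.05566465  1.94990365] jaw dir deg -40.749653690658405 [ 0.51738628 -0.28293972  0.54257509]
```

>>> apply_moves([
  [0,0,0],
  [0,0,0],
  [0,0,0],
  [-0.1,0,-1],
  [-0.1,0,-2],
  [-0.1,0,-3],
  [-0.1,0,-4],
  [-0.1,0,-5],
  [-0.1,0,-5.7],
  [-0.1,0,-5.7],
], fingers=[0.45,0.45,0.45,0.45,0.45,0.45,0.45,0.45,0.45,0.45], yaw=[7,14,19.5,19.5,19.5,19.5,19.5,19.5,19.5,19.5])

```text
clock: 9.05
position: [574.2, 116.7, 301.5]
ee_rot: [0.825, 0.564, 0.001, 0.002]
contact_force: [1.0, -0.1, -0.0]
gripper_width: 47.1
```

>>> apply_moves([
  [0,0,0],
  [0,0,0],
  [0,0,0],
  [0,0,0],
  [0,0,0],
  [0,0,0],
  [0,0,0],
], fingers=[0.6,0.7,0.8,1,1,1,1], yaw=[0,0,0,0,0,0,0])

```text
clock: 9.75
position: [573.3, 117.0, 302.8]
ee_rot: [0.825, 0.564, 0.0, 0.002]
contact_force: [-7.4, 1.4, 5.3]
gripper_width: 19.7
```

>>> apply_moves([
  [0.1,0,-0.17],
  [0.2,0.01,-0.35],
  [0.3,0.02,-0.52],
  [0.3,0.02,-0.52],
  [0.3,0.02,-0.52],
  [0.3,0.02,-0.52],
], fingers=[1,1,1,1,1,1], yaw=[0,0,0,0,0,0])

```text
clock: 10.35
position: [574.8, 117.2, 300.7]
ee_rot: [0.825, 0.565, -0.001, 0.002]
contact_force: [-11.8, 1.4, 14.8]
gripper_width: 19.7
```

>>> apply_moves([
  [0.25,0,-0.43],
  [0.25,0,-0.43],
  [0.25,0,-0.43],
  [0.25,0,-0.43],
  [0.25,0,-0.43],
  [0.25,0,-0.43],
  [0.25,0,-0.43],
  [0.25,0,-0.43],
  [0.25,0,-0.43],
  [0.25,0,-0.43],
], fingers=[1,1,1,1,1,1,1,1,1,1], yaw=[0,-2,-5,-8,-11,-14,-17,-20,-23,-25])

```text
clock: 11.35
position: [575.2, 117.0, 301.4]
ee_rot: [0.928, 0.372, -0.002, 0.002]
contact_force: [-15.5, -1.7, 21.0]
gripper_width: 17.0
```

```bash
cat > st.py <<'E'
from bench import *
from h import *
st=read_state();m=R.from_quat(st['ee_rot']).as_matrix()
print(st['position'].round(1) if hasattr(st['position'],'round') else st['position'],'jaw deg',np.degrees(np.arctan2(m[1,1],m[0,1])).round(1),'F',np.round(st['contact_force'],1),'T',np.round(st['wrist_torque'],2),'w',st['gripper_width'],'j6',st['joints'][5],st['clock'])
E
python3 st.py
```

```text
[575.2 117.  301.4] jaw deg -46.3 F [-15.5  -1.7  21. ] T [-0.82  3.54 -0.18] w 16.95894467623552 j6 1.8548277667402098 11.35
```

>>> apply_moves([
  [0.25,0,-0.5],
  [0.25,0,-0.5],
  [0.25,0,-0.5],
  [0.25,0,-0.5],
  [0.25,0,-0.5],
  [0.25,0,-0.5],
  [0.25,0,-0.5],
  [0.25,0,-0.5],
  [0.25,0,-0.5],
  [0.25,0,-0.5],
], fingers=[1,1,1,1,1,1,1,1,1,1], yaw=[-2,-5,-8,-11,-14,-17,-20,-23,-26,-28])

```text
clock: 12.35
position: [575.8, 116.8, 300.7]
ee_rot: [0.991, 0.136, -0.005, 0.002]
contact_force: [-15.5, 1.4, 21.5]
gripper_width: 13.4
```

```bash
python3 st.py
```

```text
[575.8 116.8 300.7] jaw deg -74.3 F [-15.5   1.4  21.5] T [-0.12  3.85 -0.23] w 13.445095846146069 j6 1.3681722456138417 12.35
```

>>> apply_moves([
  [0.25,0,-0.45],
  [0.25,0,-0.45],
  [0.25,0,-0.45],
  [0.25,0,-0.45],
  [0.25,0,-0.45],
  [0.25,0,-0.45],
  [0.25,0,-0.45],
  [0.25,0,-0.45],
  [0.25,0,-0.45],
  [0.25,0,-0.45],
], fingers=[1,1,1,1,1,1,1,1,1,1], yaw=[-2,-5,-8,-11,-14,-17,-20,-23,-26,-29])

```text
clock: 13.35
position: [576.5, 118.2, 300.1]
ee_rot: [0.993, -0.115, -0.005, -0.001]
contact_force: [-15.9, 5.8, 18.3]
gripper_width: 12.7
```

```bash
python3 st.py
python3 - <<'E'
from bench import *
import cv2,numpy as np
g=get_image('wrist')
cv2.imwrite('pics/d.png',np.clip(cv2.resize(g['color'][80:380,120:420],(500,500),interpolation=2)*2.0,0,255).astype(np.uint8))
E
```

```text
[576.5 118.2 300.1] jaw deg -103.2 F [-15.9   5.8  18.3] T [3.4  4.13 1.13] w 12.71456874572956 j6 0.8699180322308431 13.35
```

View pics/d.png

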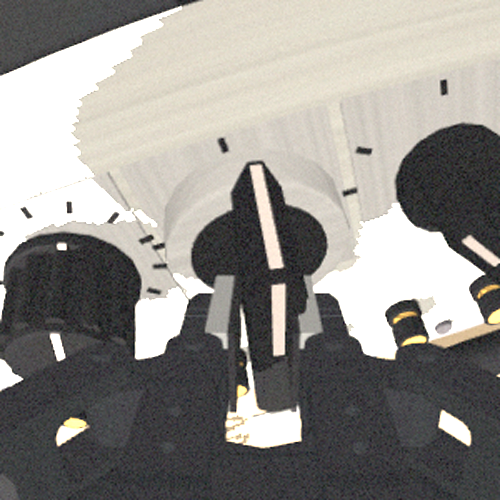

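>>> apply_moves([
  [0.25,-0.1,-0.45],
  [0.25,-0.1,-0.45],
  [0.25,-0.1,-0.45],
  [0.25,-0.1,-0.45],
  [0.25,-0.1,-0.45],
  [0.25,-0.1,-0.45],
  [0.25,-0.1,-0.45],
  [0.25,-0.1,-0.45],
], fingers=[1,1,1,1,1,1,1,1], yaw=[-2,-4,-6,-8,-10,-12,-14,-16])

```text
clock: 14.2
position: [577.8, 117.4, 299.7]
ee_rot: [0.968, -0.252, -0.004, -0.003]
contact_force: [-13.5, -1.3, 17.1]
gripper_width: 13.0
```

```bash
python3 st.py
```

```text
[577.8 117.4 299.7] jaw deg -119.2 F [-13.5  -1.3  17.1] T [1.68 2.87 1.21] w 13.017110188829863 j6 0.5967403545072845 14.2
```

>>> apply_moves([
  [0.2,0,-0.43],
  [0.2,0,-0.43],
  [0.2,0,-0.43],
  [0.2,0,-0.43],
  [0.2,0,-0.43],
  [0.2,0,-0.43],
  [0.2,0,-0.43],
  [0.2,0,-0.43],
  [0.2,0,-0.43],
  [0.2,0,-0.43],
], fingers=[1,1,1,1,1,1,1,1,1,1], yaw=[-3,-6,-9,-12,-15,-18,-21,-24,-27,-30])

```text
clock: 15.2
position: [577.2, 117.8, 301.2]
ee_rot: [0.871, -0.492, -0.004, -0.005]
contact_force: [-24.7, -0.3, 27.8]
gripper_width: 13.0
```

```bash
python3 st.py
```

```text
[577.2 117.8 301.2] jaw deg -148.9 F [-24.7  -0.3  27.8] T [2.86 5.15 1.67] w 12.96192511501993 j6 0.07791780424482579 15.2
```

Run:
```python
from bench import *
import cv2,numpy as np
g=get_image('wrist');s=get_image('scene')
a=np.clip(cv2.resize(g['color'][100:400,130:430],(400,400),interpolation=2)*2.0,0,255)
b=np.clip(cv2.resize(s['color'][190:290,290:390],(400,400),interpolation=2)*1.6,0,255)
cv2.imwrite('pics/e.png',np.hstack([a,b]).astype(np.uint8))
```

```text
(no output)
```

View pics/e.png

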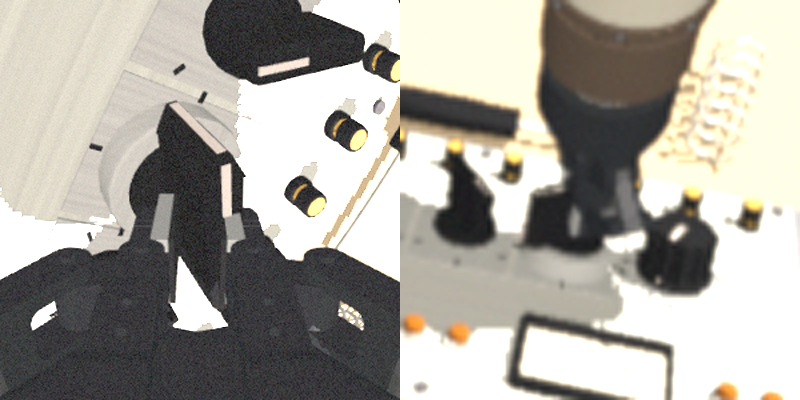

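>>> apply_moves([
  [0.1,0,-0.35],
  [0.1,0,-0.35],
  [0.1,0,-0.35],
  [0.1,0,-0.35],
  [0.1,0,-0.35],
  [0.1,0,-0.35],
  [0.1,0,-0.35],
  [0.1,0,-0.35],
  [0.1,0,-0.35],
  [0.1,0,-0.35],
], fingers=[1,1,1,1,1,1,1,1,1,1], yaw=[-3,-6,-9,-12,-15,-18,-21,-24,-27,-29])

```text
clock: 16.3
position: [574.2, 114.6, 308.9]
ee_rot: [0.721, -0.693, -0.003, 0.001]
contact_force: [-33.7, -7.4, 56.7]
gripper_width: 12.8
```

```bash
python3 st.py;python3 - <<'E'
from bench import *
import cv2,numpy as np
g=get_image('wrist')
a=np.clip(cv2.resize(g['color'][100:400,130:430],(500,500),interpolation=2)*2.0,0,255)
cv2.imwrite('pics/f.png',a.astype(np.uint8))
E
```

```text
[574.2 114.6 308.9] jaw deg -177.8 F [-33.7  -7.4  56.7] T [-2.01  9.82  0.22] w 12.824422946564356 j6 -0.4306156665559425 16.3
```

View pics/f.png

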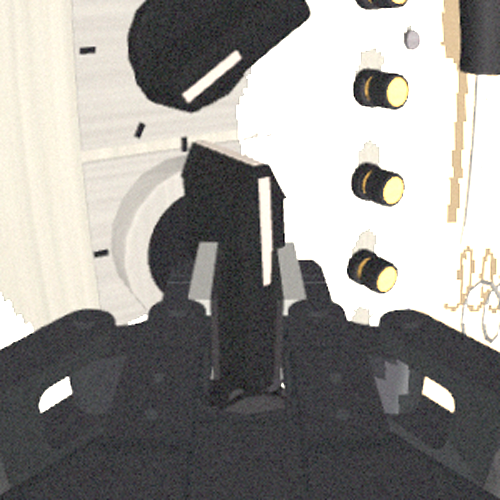

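>>> apply_moves([
  [0,0,0],
  [0,0,0],
  [0,0,0],
], fingers=[1,1,1], yaw=[-1,-2,-2])

```text
clock: 16.65
position: [572.9, 113.9, 311.2]
ee_rot: [0.708, -0.706, -0.003, 0.001]
contact_force: [-7.0, -3.0, 6.3]
gripper_width: 12.9
```

```bash
python3 st.py
```

```text
[572.9 113.9 311.2] jaw deg -179.8 F [-7.  -3.   6.3] T [-0.6   1.07  0.14] w 12.940546433383373 j6 -0.46591029760300795 16.65
```

>>> apply_moves([
  [0,0,0],
  [0,0,0],
  [0,0,0],
  [0,0,0],
  [0,0,1],
  [0,0,2.5],
  [0,0,4],
  [0,-1,6],
  [0,-2,8],
  [0,-3,8],
], fingers=[0.5,0.45,0.45,0.45,0.45,0.45,0.45,0.45,0.45,0.45], yaw=[0,0,0,0,0,0,0,0,0,0])

```text
clock: 17.65
position: [573.7, 83.8, 395.1]
ee_rot: [0.709, -0.706, -0.001, -0.002]
contact_force: [0.4, 0.1, -0.8]
gripper_width: 47.0
```

```bash
python3 st.py;python3 - <<'E'
from bench import *
import cv2,numpy as np,pickle
st=read_state();g=get_image('wrist');s=get_image('scene');pickle.dump((st,g,s),open('im2.pkl','wb'))
a=np.clip(cv2.resize(g['color'][100:340,180:400],(550,600),interpolation=2).astype(float)*3,0,255)
cv2.imwrite('pics/k.png',a.astype(np.uint8))
E
```

```text
[573.7  83.8 395.1] jaw deg -179.8 F [ 0.4  0.1 -0.8] T [ 0.03 -0.02 -0.03] w 47.049733896948126 j6 -0.41799452599801684 17.65
```

View pics/k.png

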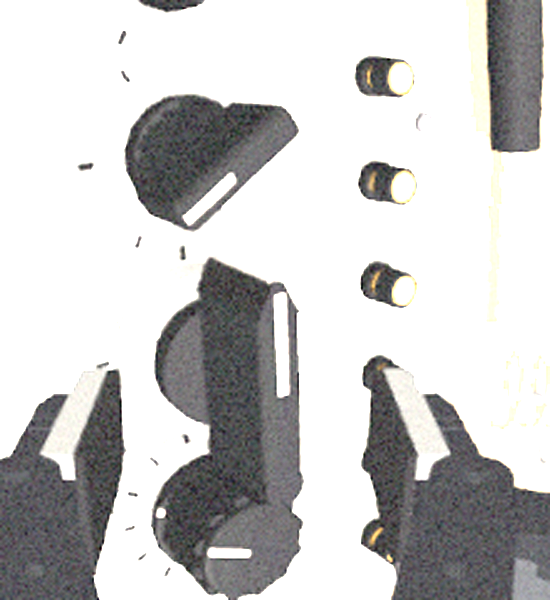

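Run:
```python
from h import *
import pickle
st,g,s=pickle.load(open('im2.pkl','rb'));st1,g1,*_=pickle.load(open('im1.pkl','rb'))
def edges(st,g,rows,ulo,uhi):
    im=cv2.GaussianBlur(g['color'],(3,9),0).astype(float).sum(2);B=[];F=[]
    for r in rows:
        p=im[r,ulo:uhi]; f=ulo+np.interp(150,p[len(p)//2:],np.arange(len(p))[len(p)//2:]) if 0 else None
        c=np.argmax(p>200) ; q=p[c-1];f=ulo+c-1+(200-q)/(p[c]-q)
        d=np.diff(p[:c-3]);b=ulo+np.average(np.arange(len(d))+.5,weights=np.clip(d,0,None)**3)
        F.append(atz(*wray(g,st,(f,r)),149.5));B.append(atz(*wray(g,st,(b,r)),156.5))
    for n,X in(('back',B),('front',F)):
        X=np.array(X);k=np.polyfit(X[:,1]-116.5,X[:,0],1);print(n,'x at y116.5 %.1f'%k[1],'angle deg %.1f'%np.degrees(np.arctan(k[0])),'rms %.2f'%np.std(X[:,0]-np.polyval(k,X[:,1]-116.5)))
print('before');edges(st1,g1,range(225,260,3),322,352)
print('now');edges(st,g,range(262,290,3),276,308)
for u,v,n in [(283,285,'nose'),(285,505,'tail'),(281,292,'line a'),(281,395,'line b')]: print(n,atz(*wray(g,st,(180+u/2.5,100+v/2.5)),153).round(1))
```

```text
before
back x at y116.5 569.6 angle deg -2.0 rms 0.21
front x at y116.5 558.6 angle deg -1.8 rms 0.08
now
back x at y116.5 569.4 angle deg -3.0 rms 0.15
front x at y116.5 558.5 angle deg -2.9 rms 0.07
nose [563.4  80.4 153. ]
tail [561.3 150.7 153. ]
line a [563.9  82.4 153. ]
line b [563.3 113.3 153. ]
```

```bash
python3 -c "
from bench import *
print(job_done())"
```

```text
the job is handed in; nothing more can be done
None
```

The selector is turned to its last position, nose right, and appears sprung out and locked there; I handed the job in at about 18 s.

**How it went:** I gripped the bar, pushed it in to its stop and turned it about 28°. There I let go between positions and regripped with the hand turned half round, because the last joint would have run out of range. I then kept it pushed in past the middle to the last position, let go and backed off.

**Last checks (wrist image):**
- **Position:** the nose points right. The bar lies within about 1° of the line it had at the start, which is inside the lock's play.
- **Sprung out:** its top edges are within 0.2 mm of where they were when it was out at the start. Still pushed in 6 mm, they would have shifted about 3 mm.
- **Clearance:** the fingertips are about 70 mm above the bar and the contact force is near zero.

**What was not clean:**
- Near the end of the turn the vertical grip rode up the leaning bar, and the wrist force rose to about 66 N (limit 120 N). It fell back when I eased off.
- That force came through the fingers as far as I can tell, but I could not confirm that the gripper body stayed under its 40 N limit.
- The console's yaw was measured only to 2–4°, so the exact angle within the play is not confirmed.
- I saw no touching of the neighbouring controls and no moved parts. I did not check the start positions of all the bench parts again.

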